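# Count to the third bay and push the plane home

### The arm

A 6-joint arm with a two-finger parallel gripper is mounted at the origin on a cart in front of the work surface, level with it; the furniture and walls round the work are solid. World frame = base frame: x ahead of the robot, y to its left, z up, the work surface at z = 0. Lengths are in mm, angles in rad, forces in N, time in s.
With the tool pointing down it reaches from about 350 to 875 mm from the base axis. Payload 4.2 kg.
Tool frame: the origin (TCP) lies between the finger pads; the fingertips stand 14 mm ahead of it and the grasp point (between the pads) lies 5 mm behind it; z points along the fingers, y is the line along which they close (so a half turn about z gives the same grasp; the last joint's range is limited). The gripper opens to 85 mm and grips with 20 to 120 N. Pads are 22 mm wide; open, the fingers measure 114 mm over their backs; the gripper's body (76 mm by 85 mm) begins 54 mm behind the grasp point. The pads swing forward as they close: fully open they stand 13 mm farther back than shut.
Start: joints at [1.576, 0.385, 0.008, 0, -1.194, -0.259], TCP at [156.896, 604.965, 245.312] pointing down, gripper open.
Joint ranges: [-3.14, 3.14], [-1.21, 2.06], [-1.07, 1.41], [-3.16, 2.05], [-2.99, -0.16], [-3.1, 3.1]. Speed limits (rad/s): [2.79, 2.79, 3.14, 3.14, 3.14, 3.14].

### API

Orientations are given as a unit quaternion [x, y, z, w].
In Python, from bench import * gives the robot as it stands.
- The arm moves only by the tool carry_out, never from a script. Its argument "motion" is a list of rows, each a list of 7 numbers: the turn, a rotation vector about the tool's x, y, z in rad, then the shift along the tool's x, y, z in mm, then the opening, from -1 (shut) to 1 (fully open), so that 0 is half open. A call has 1 to 5 rows; each row is the pose to reach, as a shift and turn from the pose commanded when the call began, along the tool's axes at that moment; what a row does not reach only later rows make up. A row lasts 1/8 s, in which the tool goes at most 62.5 mm and 10.7 degrees, less where a joint would pass 70% of its speed; a pose out of reach is approached as far as the arm can. A call with a gripper value outside its range is refused whole. The fingers move at their own pace and stop on an object; the grip force is fixed at half the most. Time passes only in rows, so rows that repeat a pose let the fingers close. It gives the time, the measured TCP pose, the force, the opening and the grip force at its end, in the units of the state.
- read_state(): the state, without advancing time (a new reading comes with each control period).
- get_image(name): name is "scene" or "top"; returns a dict with "color" (420x560x3 uint8, blue, green, red), "mtx" (3x3 intrinsics, pixels), "position" and "orientation" of the camera in the world. Camera axes: x right, y down, z forward; pixel columns grow to the right and rows downward; lengths in mm; the calibration is good to about 2 mm. A picture is of the moment at which its call begins. There is no depth.
- job_done(): hands the job in; it is judged then, once.
The state is a dict: "clock": time; "joints": joint angles; "joint_vel": joint speeds; "joint_efforts": joint torques, N m; "position": TCP position; "ee_rot": TCP orientation; "contact_force": force on the tool from outside, world axes, zero at the start; "wrist_torque": the same for the moment, N m; "gripper_width": finger opening in mm; "grasp_force": force on a finger pad.
Only numpy, scipy, OpenCV 4.12 (cv2) and the standard library are available. Lean on these libraries where they do the work, as an engineer would, in place of code of your own. Each camera call takes 0.05 s, during which the arm holds its last target. There are 200 camera calls.

### The job

The little wooden plane belongs in the third bay of the four-bay rack, counted from the end with the red peg. First count with the shut fingertips on the rail along the back of the rack: touch the top of the rail behind the first bay, then the second, then the third, and no farther. Then push the plane along the bench, without ever lifting or tipping it, straight into that third bay until it meets the back board; leave everything else where it is.

Things in the scene. Friction and masses are not known exactly. Their poses are not given: they have to be found in the camera images.
- rack: Fixed light-wood rack, 62 deep, 266 wide. Origin: centre of footprint, on the bench; x from open mouth to back (away from the robot), y to the left. Five dividers 10 thick, 52 high, at y = -128, -64, 0, 64, 128 mm, x = -31 to 20, make 4 bays 54 wide (centres y = -96, -32, 32, 96), no floor, open above and to -x. Back board's inner face: x = 21 mm. Bays count from the red peg's end, either end.
- rail: Dark wooden rail fixed along the top of the rack's back board, 18 wide x 266 long x 14 mm high, flat on top, parallel to the rack's y at rack x = 26 mm. Origin: centre of its underside, 62 mm above the bench; its top is 76 mm above the bench. A touch counts for a bay within 24 mm of that bay's middle, measured along rack y.
- red_peg: Red turned peg, 18 mm across, 16 mm high, fixed on top of the outermost divider at the end from which the bays are counted (rack y = +128 or -128 mm, x = -12 mm). Origin: centre of its underside, 52 mm above the bench.
- plane: Small brown wooden plane, 44 wide x 76 long, body 36 mm high, 60 with its grey iron; loose, 0.18 to 0.35 kg, standing on the bench before the rack. Origin: centre of underside; own y along the 76 mm length, z up. Slides under a few newtons; either end may go first. Fully home its origin is at rack x = -17 mm, 38 mm short of the back board, and it sticks 24 mm out of the bay.
- brush: Bystander: small dark brush, 24 x 45 x 40 mm, standing in one of the end bays. Origin: centre of its underside.
- chisel: Bystander: chisel with a wooden handle, 242 mm long, lying left of the work. Origin: centre of its underside.
- tape_measure: Bystander: yellow tape measure, 79 x 86 x 35 mm, far left. Origin: centre of its underside.
- masking_tape: Bystander: roll of masking tape lying flat, 85 mm across, 19 mm high, left of the work. Origin: centre of its underside.
- offcut: Bystander: pine offcut, 30 x 140 x 30 mm, lying to the right behind the rack. Origin: centre of its underside.

How it is judged (in metres and radians):
On the way, in this order (a step that is already met when the one before it is completed fails the run):
1. fingertips touch the rail behind the first bay from the red peg (((y of red_peg in the frame of rack above 0 m and y of the grasp point in the frame of rack between 0.072 and 0.12 m and contact force between the fingers and rail above 0.3 N) or (y of red_peg in the frame of rack below 0 m and y of the grasp point in the frame of rack between -0.12 and -0.072 m and contact force between the fingers and rail above 0.3 N))), for 0.05 s.
2. fingertips touch the rail behind the second bay from the red peg (((y of red_peg in the frame of rack above 0 m and y of the grasp point in the frame of rack between 0.008 and 0.056 m and contact force between the fingers and rail above 0.3 N) or (y of red_peg in the frame of rack below 0 m and y of the grasp point in the frame of rack between -0.056 and -0.008 m and contact force between the fingers and rail above 0.3 N))), for 0.05 s.
3. fingertips touch the rail behind the third bay from the red peg (((y of red_peg in the frame of rack above 0 m and y of the grasp point in the frame of rack between -0.056 and -0.008 m and contact force between the fingers and rail above 0.3 N) or (y of red_peg in the frame of rack below 0 m and y of the grasp point in the frame of rack between 0.008 and 0.056 m and contact force between the fingers and rail above 0.3 N))), for 0.05 s.
4. the plane stands home in the third bay (((y of red_peg in the frame of rack above 0 m and y of plane in the frame of rack between -0.044 and -0.02 m and x of plane in the frame of rack above -0.025 m and angle between the y axis of plane and the x axis of rack, either way round below 0.2 rad and height (world z) of plane below 0.006 m and angle between plane's own z axis and vertical below 0.1 rad) or (y of red_peg in the frame of rack below 0 m and y of plane in the frame of rack between 0.02 and 0.044 m and x of plane in the frame of rack above -0.025 m and angle between the y axis of plane and the x axis of rack, either way round below 0.2 rad and height (world z) of plane below 0.006 m and angle between plane's own z axis and vertical below 0.1 rad))), for 0.2 s.
At the end, for the whole second after the job is handed in: The plane stands flat on the bench in the third bay from the red peg, within 8 mm of touching the back board, within 12 mm of the bay's middle line, square to the rack within 0.2 rad, at rest (((y of red_peg in the frame of rack above 0 m and y of plane in the frame of rack between -0.044 and -0.02 m and x of plane in the frame of rack above -0.025 m and angle between the y axis of plane and the x axis of rack, either way round below 0.2 rad and height (world z) of plane below 0.006 m and angle between plane's own z axis and vertical below 0.1 rad) or (y of red_peg in the frame of rack below 0 m and y of plane in the frame of rack between 0.02 and 0.044 m and x of plane in the frame of rack above -0.025 m and angle between the y axis of plane and the x axis of rack, either way round below 0.2 rad and height (world z) of plane below 0.006 m and angle between plane's own z axis and vertical below 0.1 rad)) and linear speed of plane below 0.01 m/s).
It fails at once if the rail is touched past the third bay ((y of red_peg in the frame of rack above 0 m and contact force between the fingers and rail above 0.3 N and y of the grasp point in the frame of rack below -0.075 m) or (y of red_peg in the frame of rack below 0 m and contact force between the fingers and rail above 0.3 N and y of the grasp point in the frame of rack above 0.075 m)).
It fails at once if the plane is lifted more than 10 mm or tipped more than 0.35 rad (height (world z) of plane above 0.01 m or angle between plane's own z axis and vertical above 0.35 rad).
It fails at once if a bystander is moved more than 20 mm (distance of any of brush, chisel, tape_measure, masking_tape, offcut from where it was at the start of the episode above 0.02 m).
It also fails if it takes over 58 s, if anything falls off the work surface, if the arm or the gripper's body presses on something with over 40 N, if the wrist force passes 120 N, or if a joint passes its speed limit or range.

## Working session

There is one attempt and no reset: what is moved stays moved. The work goes in short steps, Python scripts to look and compute and a tool call to move; the robot and the scene stay as the last step left them, time stands still between calls to the robot, and variables do not carry over. Pictures are saved under pics/ and viewed, at most 10 in all, crops included, and the job is handed in when it is done.

Besides the shell and the picture viewer there is one more tool, called after ">>>" by a JSON object that holds its "method" and its "body". carry_out: Moves the arm, as the interface text tells. Its arguments: {"type":"object","properties":{"motion":{"type":"array"}},"required":["motion"]}

```bash
mkdir -p pics; cat > h.py <<'E'
from bench import *
import numpy as np, cv2
from scipy.spatial.transform import Rotation as R
def ray(im,u,v):
    d=R.from_quat(im["orientation"]).apply(np.linalg.inv(im["mtx"])@[u,v,1.]); return np.array(im["position"]),d
def onz(im,u,v,z):
    p,d=ray(im,u,v); return (p+d*(z-p[2])/d[2]).round(1)
def pix(im,P):
    q=R.from_quat(im["orientation"]).inv().apply(np.array(P,float)-im["position"]); w=im["mtx"]@q; return (w[:2]/w[2]).round(1)
E
python3 - <<'E'
from h import *
for n in("top","scene"):
    im=get_image(n);cv2.imwrite(f"pics/{n}0.png",im["color"]);print(n,im["position"],im["orientation"],im["mtx"][0])
s=read_state();print(s["clock"],s["position"],R.from_quat(s["ee_rot"]).as_matrix().round(3),s["gripper_width"])
E
```

```text
top [ 337.41074454  -50.18608648 1282.46062284] [-0.70376506  0.70614051 -0.04949048  0.06025781] [473.257685    0.        283.3877028]
scene [-226.06700123 -762.9905168   965.11736907] [ 0.83556053 -0.35265973  0.16843853 -0.38613232] [464.03383497   0.         279.49846267]
0.1 [156.75547292 604.5312783  244.336922  ] [[ 0.968 -0.251 -0.   ]
 [-0.251 -0.968 -0.002]
 [ 0.     0.002 -1.   ]] 85.20850182674434
```

View pics/top0.png

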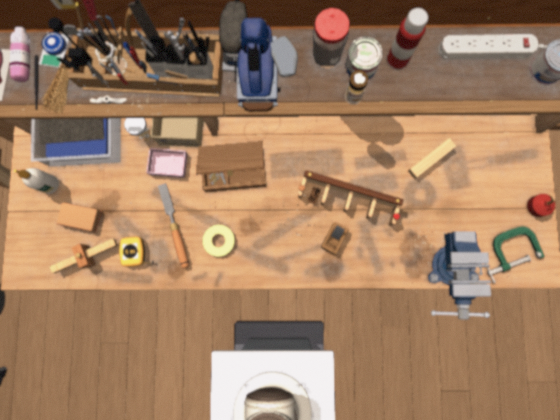

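View pics/scene0.png

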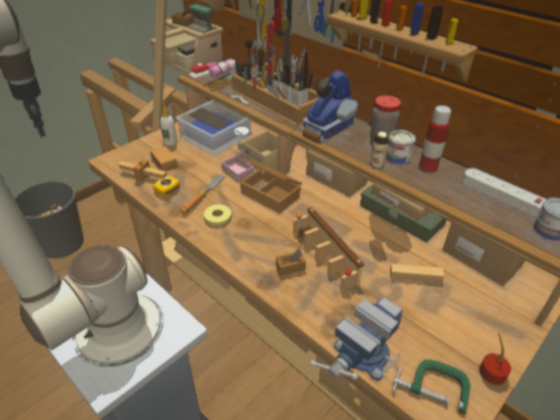

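The top view shows the rack with its rail running from (308,175) to (400,203). The red peg is near (396,214), at the right (-y) end, the plane is near (335,238), and the brush is in the left end bay near (313,190). The scene view agrees. I'll enlarge both around the rack.

```bash
python3 - <<'E'
from h import *
t=get_image("top");s=get_image("scene")
a=cv2.resize(t["color"][160:265,290:420],None,fx=6,fy=5.7,interpolation=3)
a=cv2.resize(t["color"][160:260,290:420],None,fx=6,fy=6,interpolation=3)
b=cv2.resize(s["color"][200:300,265:395],None,fx=6,fy=6,interpolation=3)
cv2.imwrite("pics/a.png",a);cv2.imwrite("pics/b.png",b)
for n,im in(("t",t),("s",s)):
    h=cv2.cvtColor(im["color"],cv2.COLOR_BGR2HSV)
    m=((h[...,0]<6)|(h[...,0]>174))&(h[...,1]>150)&(h[...,2]>90)
    k,l,st,c=cv2.connectedComponentsWithStats(m.astype(np.uint8))
    for i in range(1,k):
        if st[i,4]>4: print(n,c[i].round(1),st[i,4],onz(im,*c[i],68))
for z in(0,76):print(onz(t,335,238,z))
print(pix(t,[0,0,0]))
E
```

```text
t [325.4   9.5] 27 [1075.9 -149.7   68. ]
t [339.2   8.8] 6 [1077.4 -187.7   68. ]
t [345.   13.8] 8 [1062.5 -203.5   68. ]
t [332.1  15.8] 16 [1056.9 -167.8   68. ]
t [348.5  22.8] 14 [1035.4 -212.6   68. ]
t [408.7  32. ] 145 [1006.4 -376.8   68. ]
t [328.8  35.9] 103 [ 997.2 -157.6   68. ]
t [331.7  31.7] 11 [1009.4 -165.9   68. ]
t [132.1  51.3] 9 [957.4 383.5  68. ]
t [119.2  75.2] 6 [888.4 415.7  68. ]
t [542.  204.5] 380 [ 525.7 -698.2   68. ]
t [396.2 216. ] 30 [ 497.5 -322.7   68. ]
s [387.3  10.9] 142 [2385.  823.   68.]
s [277.8  13.1] 41 [1870.5 1264.3   68. ]
s [270.5  31. ] 105 [1619.7 1076.8   68. ]
s [269.5  68.3] 23 [1259.9  725.8   68. ]
s [199.4  67.7] 60 [1030.6  962.7   68. ]
s [387.5 102.7] 327 [1361.4  133.6   68. ]
s [439.  131.5] 225 [1302.2 -137.5   68. ]
s [429.8 164.6] 165 [1080.8 -226.4   68. ]
s [348.  271.4] 14 [ 493.6 -327.3   68. ]
s [496.1 368.3] 486 [ 493.9 -726.2   68. ]
[ 447.1 -170.5    0. ]
[ 440.6 -163.3   76. ]
[271.8 412.1]
```

View pics/a.png

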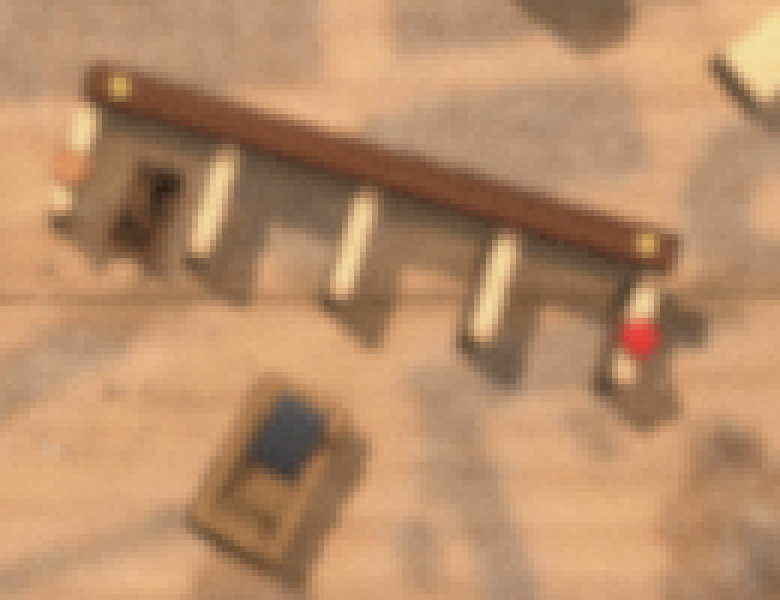

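View pics/b.png

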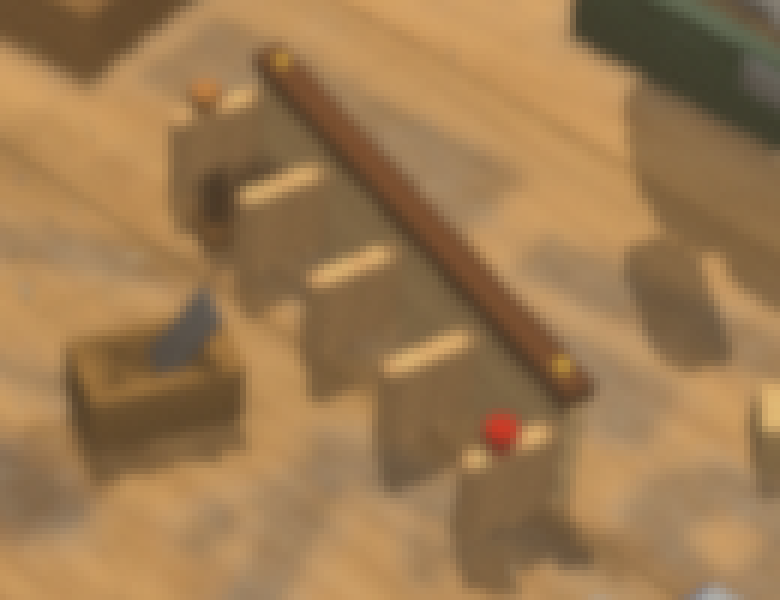

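The crops show the red peg at the right end (crop a (640,338)) and a plain peg at the left. So the third bay lies between the second and third dividers from the left (x about 215 and 350). The plane stands in front of it, slightly turned.

```bash
cat >> h.py <<'E'
def comps(m,im,x0,x1,y0,y1,amin):
    mm=np.zeros(m.shape,np.uint8);mm[y0:y1,x0:x1]=m[y0:y1,x0:x1]
    k,l,st,c=cv2.connectedComponentsWithStats(mm)
    return [np.argwhere(l==i)[:,::-1].astype(np.float32) for i in range(1,k) if st[i,4]>amin]
def inrack(P,rc,yaw):
    d=np.array(P)[:2]-rc; c,s=np.cos(yaw),np.sin(yaw); return np.array([c*d[0]+s*d[1],-s*d[0]+c*d[1]]).round(1)
E
python3 - <<'E'
from h import *
t=get_image("top");h=cv2.cvtColor(t["color"],cv2.COLOR_BGR2HSV)
for u,v in((350,186),(335,230),(332,246),(338,250),(345,240),(320,240),(325,250)):print((u,v),h[v,u])
m=(h[...,2]<115)&(h[...,1]>120)
for p in comps(m,t,300,410,165,220,60):
    r=cv2.minAreaRect(p);b=cv2.boxPoints(r);print("rail",len(p),r);w=np.array([onz(t,*q,76) for q in b]);print(w,w.mean(0))
    (vx,vy,x,y)=cv2.fitLine(p,cv2.DIST_L2,0,.01,.01).ravel()
    A=onz(t,x,y,76);B=onz(t,x+vx*40,y+vy*40,76);print("c",A,"rail dir",np.arctan2(*(B-A)[:2]))
S=cv2.resize(t["color"][215:262,315:360],None,fx=12,fy=12,interpolation=cv2.INTER_NEAREST)
cv2.imwrite("pics/p.png",S)
E
```

```text
(350, 186) [ 10 151 125]
(335, 230) [ 9 29 87]
(332, 246) [ 14 135 138]
(338, 250) [ 14 132 137]
(345, 240) [ 14 117 142]
(320, 240) [ 15 111 222]
(325, 250) [ 13 111 131]
rail 188 ((352.7884826660156, 190.21084594726562), (98.36685180664062, 2.4645910263061523), 16.57400894165039)
[[ 598.9  -89.1   76. ]
 [ 605.1  -91.    76. ]
 [ 530.  -332.7   76. ]
 [ 523.8 -330.6   76. ]] [ 564.45 -210.85   76.  ]
c [ 564.5 -211.2   76. ] rail dir -2.8371350015171943
rail 105 ((313.9000244140625, 194.70001220703125), (7.602630138397217, 14.758047103881836), 26.56505012512207)
[[ 540.2  -93.5   76. ]
 [ 574.8 -111.    76. ]
 [ 565.7 -128.5   76. ]
 [ 531.2 -111.    76. ]] [ 552.975 -111.      76.   ]
c [ 552.1 -111.1   76. ] rail dir 2.0399198709519744
```

View pics/p.png

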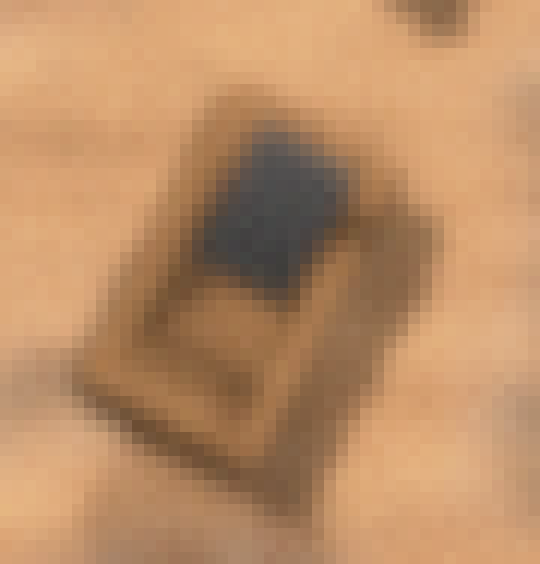

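The crop shows the plane's top face with corners at about (225,90), (80,375), (270,470) and (395,190) in the crop. The iron leans at the far end, and the near end face is clear for pushing.

```bash
python3 - <<'E'
from h import *
t=get_image("top");h=cv2.cvtColor(t["color"],cv2.COLOR_BGR2HSV)
m=(h[...,2]<160)&(h[...,1]>138)&(h[...,0]<13)
for p in comps(m,t,300,410,165,220,150):
    r=cv2.minAreaRect(p);print("rail",len(p),r[1]);x,y=np.array(r[0])+0.0
    x,y=r[0];print(onz(t,x,y,76));w=np.array([onz(t,*q,76) for q in cv2.boxPoints(r)]);print(w)
    a=[onz(t,*p[p[:,0].argmin()],76),onz(t,*p[p[:,0].argmax()],76)];print(a)
C=[onz(t,315+a/12-.5,215+b/12-.5,36)[:2] for a,b in((225,90),(80,375),(270,470),(395,190))]
print(C);print("c",np.mean(C,0),[np.linalg.norm(C[i]-C[(i+1)%4]) for i in range(4)],[np.arctan2(*(C[a]-C[b])[::-1]) for a,b in((0,1),(3,2))])
# yellow pins on rail
s=get_image("scene")
for n,im,b in(("t",t,(300,410,165,210)),("s",s,(305,365,200,270))):
    h=cv2.cvtColor(im["color"],cv2.COLOR_BGR2HSV);m=(h[...,0]>18)&(h[...,0]<32)&(h[...,1]>125)&(h[...,2]>110)
    for p in comps(m,im,*b,1):print(n,len(p),p.mean(0),onz(im,*p.mean(0),76))
E
```

```text
rail 443 (89.8441162109375, 5.651175022125244)
[ 570.2 -213.9   76. ]
[[ 597.8 -100.8   76. ]
 [ 612.2 -105.2   76. ]
 [ 542.9 -326.    76. ]
 [ 528.8 -321.3   76. ]]
[array([ 599.8, -101.4,   76. ]), array([ 530.2, -321.7,   76. ])]
[array([ 486.4, -163.3]), array([ 423.7, -130.4]), array([ 402.9, -171.5]), array([ 464.1, -200.2])]
c [ 444.275 -166.35 ] [np.float64(70.8074854799971), np.float64(46.06354306824433), np.float64(67.59534007607333), np.float64(43.114962600006926)] [np.float64(-0.48322817634952214), np.float64(-0.4385040009380619)]
t 3 [309.66666 173.66667] [ 608.6 -100.6   76. ]
s 4 [358.5 260.5] [ 537.6 -327.2   76. ]
```

```bash
cat >> h.py <<'E'
YAW=-0.304; RAIL=np.array([572.,-214.]); X=np.array([np.cos(YAW),np.sin(YAW)]); Y=np.array([-X[1],X[0]]); RC=RAIL-26*X
def go(P,yaw=None):
    "tool-axes turn about z and shift from here to world P (tool down)"
    s=read_state();M=R.from_quat(s["ee_rot"]).as_matrix();cur=np.arctan2(M[1,0],M[0,0])
    q=M.T@(np.array(P)-s["position"]); print("shift",q.round(1),"turn z",None if yaw is None else round(cur-yaw,3),"tilt",M[:2,2].round(3))
def rk(x,y): return RC+x*X+y*Y
E
python3 - <<'E'
from h import *
go([480,280,200],YAW); go([*rk(26,-96),130],YAW);print(rk(26,-96),rk(26,-32),rk(26,32),inrack((444.3,-166.3),RC,YAW))
E
```

```text
shift [394.4 233.3  45.2] turn z 0.05 tilt [-0. -0.]
shift [602.6 784.3 115.5] turn z 0.05 tilt [-0. -0.]
[ 543.26343889 -305.5980898 ] [ 562.4211463 -244.5326966] [ 581.5788537 -183.4673034] [-110.1    7.3]
```

>>> {"method": "carry_out", "body": {"motion": [[0,0,0.05,60,36,7,-1],[0,0,0.05,120,72,14,-1],[0,0,0.05,175,105,20,-1],[0,0,0.05,230,140,26,-1],[0,0,0.05,285,175,32,-1]]}}

```text
clock: 0.98
position: [374.0, 379.6, 215.6]
ee_rot: [0.989, -0.151, 0.0, -0.0]
contact_force: [0.2, 1.0, 0.3]
gripper_width: 0.1
grasp_force: 0.0
```

```bash
python3 - <<'E'
from h import *
print(read_state()["contact_force"]);go([*rk(26,-96),130],YAW)
E
```

```text
[0.2359921  0.97078536 0.26234404]
shift [366.2 603.5  85.3] turn z 0.001 tilt [0.001 0.001]
```

>>> {"method": "carry_out", "body": {"motion": [[0,0,0,30,52,7,-1],[0,0,0,61,104,14,-1],[0,0,0,91,156,21,-1],[0,0,0,122,208,28,-1],[0,0,0,152,260,35,-1]]}}

```text
clock: 1.6
position: [440.4, 85.8, 180.7]
ee_rot: [0.989, -0.151, 0.001, -0.0]
contact_force: [1.8, 0.0, 0.5]
gripper_width: -0.2
grasp_force: 0.0
```

>>> {"method": "carry_out", "body": {"motion": [[0,0,0,33,52,7,-1],[0,0,0,66,104,14,-1],[0,0,0,99,156,21,-1],[0,0,0,132,208,28,-1],[0,0,0,160,260,35,-1]]}}

```text
clock: 2.22
position: [515.7, -210.6, 145.4]
ee_rot: [0.988, -0.151, 0.0, 0.0]
contact_force: [1.0, -0.1, -0.5]
gripper_width: 0.1
grasp_force: 0.0
```

>>> {"method": "carry_out", "body": {"motion": [[0,0,0,18,37,6,-1],[0,0,0,35,73,12,-1],[0,0,0,35,73,12,-1]]}}

```text
clock: 2.6
position: [526.2, -290.8, 132.4]
ee_rot: [0.988, -0.153, -0.001, 0.0]
contact_force: [-0.2, 0.2, -0.0]
gripper_width: 0.1
grasp_force: 0.0
```

```bash
python3 - <<'E'
from h import *
s=read_state();print(s["position"],s["contact_force"],inrack(s["position"],RC,YAW));go([*rk(26,-96),90],YAW)
t=get_image("top");c=get_image("scene")
cv2.imwrite("pics/c.png",cv2.hconcat([cv2.resize(t["color"][160:260,290:420],None,fx=3,fy=3),cv2.resize(c["color"][200:300,265:395],None,fx=3,fy=3)]))
E
```

```text
[ 526.23424713 -290.83421618  132.38881667] [-0.21706804  0.18214159 -0.01396025] [  5.3 -87. ]
shift [20.7  8.9 42.4] turn z -0.004 tilt [-0.001  0.   ]
```

View pics/c.png

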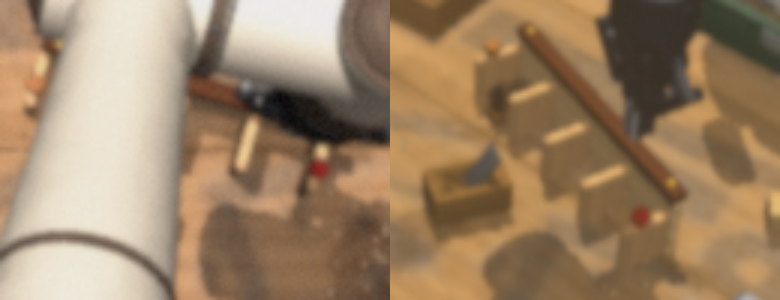

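The scene view shows the shut fingertips just above the rail near the peg end (tips at full-image pixel about (345,245)), as expected. I'll lower onto the rail now.

>>> {"method": "carry_out", "body": {"motion": [[0,0,0,20,9,15,-1],[0,0,0,20,9,33,-1],[0,0,0,20,9,37,-1],[0,0,0,20,9,40,-1],[0,0,0,20,9,42,-1]]}}

```text
clock: 3.32
position: [543.4, -302.8, 92.3]
ee_rot: [0.989, -0.151, 0.001, 0.0]
contact_force: [-0.6, -1.0, 0.1]
gripper_width: 0.1
grasp_force: 0.0
```

```bash
python3 - <<'E'
from h import *
s=read_state();print(s["contact_force"],inrack(s["position"],RC,YAW))
E
```

```text
[-0.58796131 -1.04688687  0.11548938] [ 25.2 -93.3]
```

>>> {"method": "carry_out", "body": {"motion": [[0,0,0,1,2,2,-1],[0,0,0,1,2,4,-1],[0,0,0,1,2,5,-1],[0,0,0,1,2,5,-1]]}}

```text
clock: 3.82
position: [543.7, -305.3, 90.1]
ee_rot: [0.989, -0.151, 0.001, 0.0]
contact_force: [-4.6, 5.0, 14.7]
gripper_width: -0.2
grasp_force: 7.2
```

Touched at 14.7 N. On to the second bay.

>>> {"method": "carry_out", "body": {"motion": [[0,0,0,0,0,-20,-1],[0,0,0,0,-32,-22,-1],[0,0,0,0,-64,-20,-1],[0,0,0,0,-64,-10,-1],[0,0,0,0,-64,-4,-1]]}}

```text
clock: 4.45
position: [562.1, -244.4, 89.9]
ee_rot: [0.988, -0.151, -0.0, 0.0]
contact_force: [-5.6, 8.2, 39.6]
gripper_width: 0.1
grasp_force: 25.7
```

>>> {"method": "carry_out", "body": {"motion": [[0,0,0,0,0,2,-1],[0,0,0,0,0,4,-1],[0,0,0,0,0,4,-1]]}}

```text
clock: 4.82
position: [562.2, -244.6, 90.1]
ee_rot: [0.988, -0.151, 0.0, 0.0]
contact_force: [-6.2, 8.0, 18.9]
gripper_width: 0.1
grasp_force: 9.5
```

>>> {"method": "carry_out", "body": {"motion": [[0,0,0,0,0,-20,-1],[0,0,0,0,-32,-22,-1],[0,0,0,0,-64,-20,-1],[0,0,0,0,-64,-13,-1],[0,0,0,0,-64,-8,-1]]}}

```text
clock: 5.45
position: [581.0, -184.0, 93.6]
ee_rot: [0.988, -0.152, -0.001, 0.0]
contact_force: [-0.3, -0.3, 0.0]
gripper_width: -0.2
grasp_force: 0.0
```

>>> {"method": "carry_out", "body": {"motion": [[0,0,0,0,0,3,-1],[0,0,0,0,0,6,-1],[0,0,0,0,0,8,-1],[0,0,0,0,0,8,-1]]}}

```text
clock: 5.95
position: [581.1, -184.2, 90.1]
ee_rot: [0.989, -0.151, -0.0, 0.001]
contact_force: [-6.3, 2.1, 17.2]
gripper_width: 0.0
grasp_force: 8.7
```

>>> {"method": "carry_out", "body": {"motion": [[0,0,0,0,0,-30,-1],[0,0,0,-40,29,-40,-1],[0,0,0,-85,58,-40,-1],[0,0,0,-129,87,-40,-1],[0,0,0,-129,87,-20,-1]]}}

```text
clock: 6.58
position: [429.6, -228.9, 107.7]
ee_rot: [0.988, -0.153, 0.001, -0.0]
contact_force: [1.0, 1.0, -2.0]
gripper_width: -0.1
grasp_force: 0.0
```

```bash
python3 - <<'E'
from h import *
s=read_state();print(s["contact_force"],inrack(s["position"],RC,YAW));go([*rk(-103,-55),22],YAW)
E
```

```text
[ 0.96049424  1.04848477 -1.99566472] [-105.4  -56.8]
shift [ 2.2 -1.8 85.7] turn z -0.003 tilt [ 0.002 -0.   ]
```

>>> {"method": "carry_out", "body": {"motion": [[0,0,0,2,0,40,-1],[0,0,0,2,0,75,-1],[0,0,0,2,0,83,-1],[0,0,0,2,0,84,-1],[0,0,0,2,0,84,-1]]}}

```text
clock: 7.2
position: [435.3, -228.5, 23.6]
ee_rot: [0.988, -0.151, 0.001, 0.0]
contact_force: [0.4, 0.2, -0.4]
gripper_width: -0.3
grasp_force: 0.0
```

>>> {"method": "carry_out", "body": {"motion": [[0,0,0,0,-6,0,-1],[0,0,0,0,-12,0,-1],[0,0,0,0,-17,0,-1],[0,0,0,0,-21,0,-1],[0,0,0,0,-25,0,-1]]}}

```text
clock: 7.82
position: [441.6, -204.1, 22.4]
ee_rot: [0.988, -0.151, -0.0, 0.0]
contact_force: [0.0, -2.2, 0.8]
gripper_width: -0.1
grasp_force: 1.1
```

```bash
python3 - <<'E'
from h import *
s=read_state();print(s["contact_force"],inrack(s["position"],RC,YAW))
E
```

```text
[ 0.02557173 -2.23956164  0.81438165] [-101.4  -29.5]
```

>>> {"method": "carry_out", "body": {"motion": [[0,0,0,0,-3,0,-1],[0,0,0,0,-6,0,-1],[0,0,0,0,-9,0,-1],[0,0,0,0,-12,0,-1],[0,0,0,0,-15,0,-1]]}}

```text
clock: 8.45
position: [446.5, -189.9, 22.5]
ee_rot: [0.988, -0.151, 0.0, 0.0]
contact_force: [-0.2, -2.3, 0.5]
gripper_width: -0.0
grasp_force: 1.0
```

>>> {"method": "carry_out", "body": {"motion": [[0,0,0,0,-3,0,-1],[0,0,0,0,-6,0,-1],[0,0,0,0,-8,0,-1],[0,0,0,0,-10,0,-1],[0,0,0,0,-10,0,-1]]}}

```text
clock: 9.07
position: [449.4, -180.3, 22.5]
ee_rot: [0.988, -0.151, -0.0, -0.0]
contact_force: [-0.3, -0.4, 1.0]
gripper_width: 0.1
grasp_force: 0.3
```

```bash
python3 - <<'E'
from h import *
s=read_state();print(s["contact_force"],inrack(s["position"],RC,YAW))
c=get_image("scene");t=get_image("top")
cv2.imwrite("pics/d.png",cv2.hconcat([cv2.resize(t["color"][190:270,300:365],None,fx=6,fy=6),cv2.resize(c["color"][220:300,265:330],None,fx=6,fy=6)]))
E
```

```text
[-0.26922135 -0.38479388  0.99821836] [-101.1   -4.5]
```

View pics/d.png

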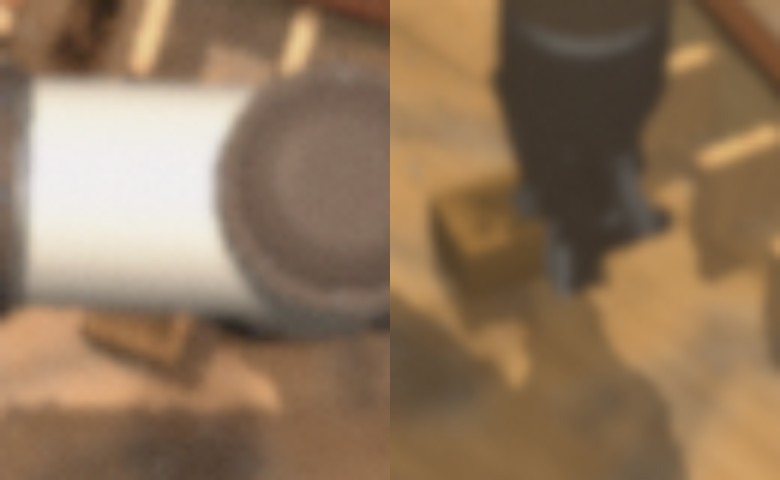

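The gripper hides most of the plane; its near end is visible against the finger at top-crop (140,345). I'll clear away behind the plane and look again.

>>> {"method": "carry_out", "body": {"motion": [[0,0,0,0,12,0,-1],[0,0,0,0,12,-30,-1],[0,0,0,-30,8,-80,-1],[0,0,0,-60,-14,-85,-0.5],[0,0,0,-96,-36,-85,-0.5]]}}

```text
clock: 9.8
position: [368.6, -117.3, 108.3]
ee_rot: [0.988, -0.152, 0.002, -0.0]
contact_force: [0.2, 0.8, 0.5]
gripper_width: 21.2
grasp_force: 0.0
```

```bash
python3 - <<'E'
from h import *
s=read_state();print(s["contact_force"],s["gripper_width"],inrack(s["position"],RC,YAW))
t=get_image("top");T=t["color"].copy();c=get_image("scene")
# expected outline of plane (top z=36) if at rack (-110,32) yaw 0
E=[pix(t,[*rk(x,y),36]) for x,y in((-72,54),(-148,54),(-148,10),(-72,10))];print(E)
cv2.imwrite("pics/e.png",cv2.hconcat([cv2.resize(T[200:270,300:360],None,fx=7,fy=7,interpolation=0),cv2.resize(c["color"][220:290,265:315],None,fx=7,fy=7)]))
E
```

```text
[0.17612321 0.77176411 0.52932164] 21.156791855763895 [-197.    31.3]
[array([321.8, 219. ]), array([313.6, 246.4]), array([329.6, 251.4]), array([337.8, 223.8])]
```

View pics/e.png

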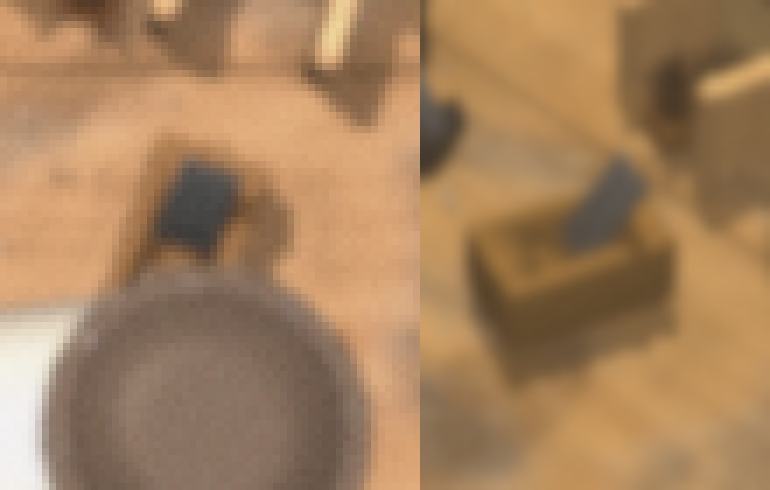

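The plane's far corners sit at full-image (322,219) and (338.6,224), against (321.8,219) and (337.8,224) for a plane at rack (-110,32) and square. It is lined up with the third bay, so I'll push from behind with two fingertips.

>>> {"method": "carry_out", "body": {"motion": [[0,0,0,0,0,40,-0.5],[0,0,0,0,0,75,-0.5],[0,0,0,0,0,85,-0.5],[0,0,0,15,0,86,-0.5],[0,0,0,28,0,86,-0.5]]}}

```text
clock: 10.52
position: [397.9, -126.3, 22.5]
ee_rot: [0.989, -0.151, 0.002, -0.0]
contact_force: [0.3, -0.0, 0.6]
gripper_width: 21.2
grasp_force: 0.0
```

```bash
python3 - <<'E'
from h import *
s=read_state();print(s["contact_force"],inrack(s["position"],RC,YAW));go([*rk(-66,32),22],YAW)
E
```

```text
[ 0.31699825 -0.03139092  0.63751134] [-166.4   31.6]
shift [100.4  -0.3   0.8] turn z 0.001 tilt [ 0.003 -0.   ]
```

>>> {"method": "carry_out", "body": {"motion": [[0,0,0,5,0,0,-0.5],[0,0,0,11,0,0,-0.5],[0,0,0,17,0,0,-0.5],[0,0,0,23,0,0,-0.5],[0,0,0,29,0,0,-0.5]]}}

```text
clock: 11.15
position: [422.8, -134.6, 21.4]
ee_rot: [0.988, -0.151, -0.0, 0.0]
contact_force: [-1.4, 0.9, 1.9]
gripper_width: 21.3
grasp_force: 1.2
```

>>> {"method": "carry_out", "body": {"motion": [[0,0,0,5,0,0,-0.5],[0,0,0,10,0,0,-0.5],[0,0,0,14,0,0,-0.5],[0,0,0,18,0,0,-0.5],[0,0,0,18,0,0,-0.5]]}}

```text
clock: 11.78
position: [441.1, -139.9, 21.5]
ee_rot: [0.989, -0.151, 0.001, -0.0]
contact_force: [0.2, -1.1, 0.5]
gripper_width: 21.2
grasp_force: 0.1
```

```bash
python3 - <<'E'
from h import *
s=read_state();x=inrack(s["position"],RC,YAW);print(s["contact_force"],x)
t=get_image("top");c=get_image("scene");f=x[0]+11
print([pix(t,[*rk(a,y),36])-[295,180] for a,y in((f+76,54),(f,54),(f,10),(f+76,10))])
cv2.imwrite("pics/f.png",cv2.hconcat([cv2.resize(t["color"][180:250,295:355],None,fx=7,fy=7),cv2.resize(c["color"][210:280,280:330],None,fx=7,fy=7)]))
E
```

```text
[ 0.18055632 -1.09237998  0.48281748] [-121.    31.5]
[array([30.9, 25.4]), array([22.7, 52.6]), array([38.7, 57.5]), array([46.8, 30.3])]
```

View pics/f.png

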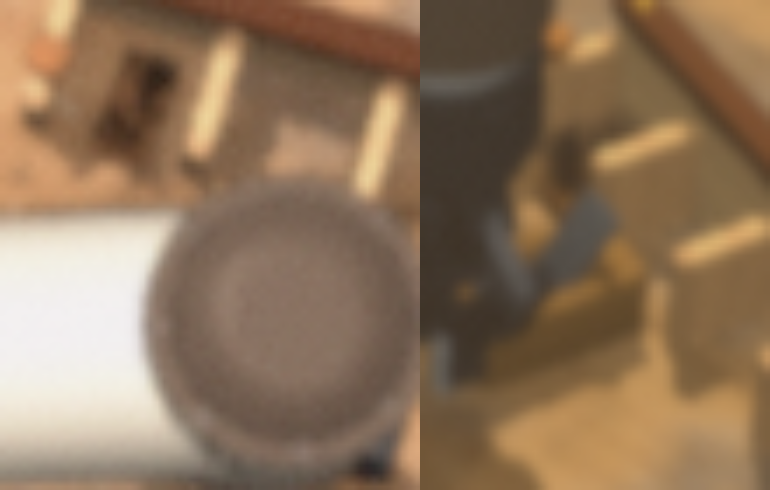

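The scene crop shows the plane's front right top corner at about (640,265), just before the mouth and left of the middle divider. I'll check that and the divider's position numerically.

```bash
python3 - <<'E'
from h import *
t=get_image("top");c=get_image("scene")
print("plane corner",inrack(onz(c,280+220/7-.5,210+265/7-.5,36),RC,YAW))
print("div 0 mouth",inrack(onz(t,295+370/7-.5,180+192/7-.5,52),RC,YAW),"div64",inrack(onz(t,295+199/7-.5,180+155/7-.5,52),RC,YAW))
print("div 0 mouth scene",inrack(onz(c,280+258/7-.5,210+258/7-.5,52),RC,YAW))
E
```

```text
plane corner [-35.1  16.5]
div 0 mouth [-23.9  -0.5] div64 [-29.4  64.7]
div 0 mouth scene [-28.8  -0.7]
```

>>> {"method": "carry_out", "body": {"motion": [[0,0,0,4,0,0,-0.5],[0,0,0,8,0,0,-0.5],[0,0,0,12,0,0,-0.5],[0,0,0,16,0,0,-0.5],[0,0,0,20,0,0,-0.5]]}}

```text
clock: 12.6
position: [459.4, -146.0, 21.4]
ee_rot: [0.988, -0.151, -0.0, 0.0]
contact_force: [-2.2, 1.1, 0.6]
gripper_width: 20.9
grasp_force: 0.9
```

>>> {"method": "carry_out", "body": {"motion": [[0,0,0,4,0,0,-0.5],[0,0,0,8,0,0,-0.5],[0,0,0,12,0,0,-0.5],[0,0,0,16,0,0,-0.5],[0,0,0,20,0,0,-0.5]]}}

```text
clock: 13.22
position: [478.5, -151.9, 21.4]
ee_rot: [0.988, -0.151, 0.0, -0.0]
contact_force: [-1.0, -0.2, -0.9]
gripper_width: 21.4
grasp_force: 0.6
```

```bash
python3 - <<'E'
from h import *
s=read_state();x=inrack(s["position"],RC,YAW);print(s["contact_force"],s["wrist_torque"],x)
E
```

```text
[-1.01091902 -0.18619339 -0.93930994] [0.08457806 0.28987759 0.01484027] [-81.8  31.3]
```

>>> {"method": "carry_out", "body": {"motion": [[0,0,0,3,0,0,-0.5],[0,0,0,6,0,0,-0.5],[0,0,0,9,0,0,-0.5],[0,0,0,12,0,0,-0.5],[0,0,0,14,0,0,-0.5]]}}

```text
clock: 13.85
position: [491.8, -156.1, 21.5]
ee_rot: [0.988, -0.151, 0.0, 0.0]
contact_force: [-0.8, 1.3, -0.9]
gripper_width: 21.4
grasp_force: 0.7
```

>>> {"method": "carry_out", "body": {"motion": [[0,0,0,1,0,0,-0.5],[0,0,0,2,0,0,-0.5],[0,0,0,3,0,0,-0.5]]}}

```text
clock: 14.22
position: [492.7, -156.6, 21.3]
ee_rot: [0.988, -0.152, -0.002, 0.0]
contact_force: [-5.7, 3.6, 3.3]
gripper_width: 21.5
grasp_force: 3.3
```

>>> {"method": "carry_out", "body": {"motion": [[0,0,0,1,0,0,-0.5],[0,0,0,2,0,0,-0.5],[0,0,0,2,0,0,-0.5]]}}

```text
clock: 14.6
position: [492.6, -157.0, 21.0]
ee_rot: [0.988, -0.152, -0.004, 0.0]
contact_force: [-8.5, 3.6, 5.1]
gripper_width: 21.5
grasp_force: 4.5
```

```bash
python3 - <<'E'
from h import *
s=read_state();x=inrack(s["position"],RC,YAW);print(s["contact_force"],s["wrist_torque"],x)
E
```

```text
[-8.54778089  3.58548903  5.14071723] [1.35344365 2.16041193 0.11887998] [-66.8  30.6]
```

It is against the back board: force is rising without motion, at rack x = -66.8 against -66 predicted. I'll back off and check.

>>> {"method": "carry_out", "body": {"motion": [[0,0,0,-8,0,0,-0.5],[0,0,0,-25,0,0,-0.5],[0,0,0,-60,0,-30,-0.5],[0,0,0,-100,20,-80,-0.5],[0,0,0,-130,50,-100,-0.5]]}}

```text
clock: 15.22
position: [358.5, -166.4, 123.8]
ee_rot: [0.989, -0.15, 0.003, -0.0]
contact_force: [0.3, -1.2, 0.9]
gripper_width: 21.3
grasp_force: 0.0
```

```bash
python3 - <<'E'
from h import *
t=get_image("top");c=get_image("scene")
print([pix(t,[*rk(a,y),36])-[295,165] for a,y in((21,54),(-55,54),(-55,10),(21,10))])
cv2.imwrite("pics/g.png",cv2.hconcat([cv2.resize(t["color"][165:235,295:355],None,fx=7,fy=7),cv2.resize(c["color"][210:280,290:340],None,fx=7,fy=7)]))
E
```

```text
[array([36.7, 21. ]), array([28.6, 47.9]), array([44.6, 52.7]), array([52.5, 25.8])]
```

View pics/g.png

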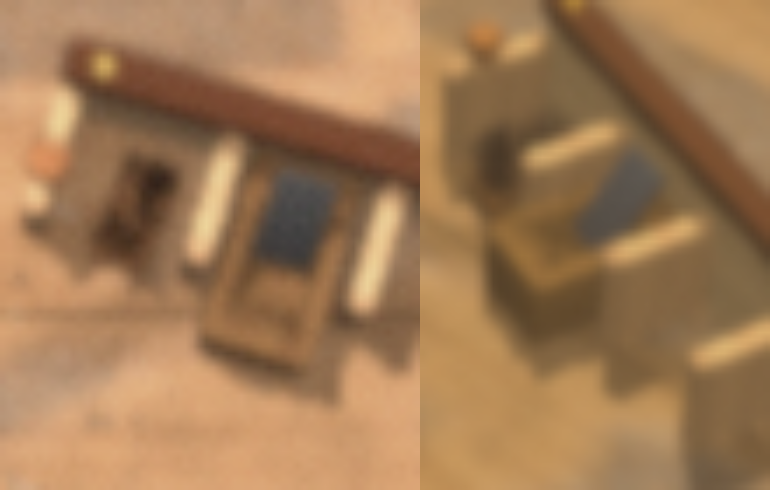

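The plane is square in the third bay. Its near corners are at crop (203,338) and (310,365), against (200,335) and (312,369) expected for home, and the brush hasn't moved.

```bash
python3 -c "
from bench import *
print(job_done())"
```

```text
the job is handed in; nothing more can be done
None
```

The rail was touched behind bays one, two and three only, the plane was then pushed along the bench into the third bay from the red peg until it met the back board, and the job is handed in (no verdict came back).

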